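# Ease off an over-tightened chassis clamp and bring it back up to snug

## Robot

A 6-joint arm with a two-finger parallel gripper is mounted at the origin on the work surface. World frame = base frame: x ahead of the robot, y to its left, z up, the work surface at z = 0. Lengths are in mm, angles in rad, forces in N, time in s.
With the tool pointing down it reaches from about 350 to 975 mm from the base axis. Payload 7.1 kg.
Tool frame: the origin (TCP) lies midway between the tips of the shut fingers; the grasp point (between the pads) lies pinch_z behind it (pinch_z is the distance from the TCP to the grasp point, in mm); z points along the fingers, y is the line along which they close (so a half turn about z gives the same grasp; the last joint's range is limited). The gripper opens to 88 mm and grips with 3 to 60 N. Pads are 20 mm wide; open, the fingers measure 115 mm over their backs; the gripper's body (75 mm by 178 mm) begins 61 mm behind the grasp point.
Start: joints at [1.159, 0.423, 1.63, -0, 1.089, -0.019], TCP at [239.203, 577.396, 222.675] pointing down, gripper open.
Joint ranges: [-3, 3], [-0.9, 2.11], [0.09, 2.58], [-1.31, 4.45], [0.11, 2.69], [-2.54, 2.54]. Speed limits (rad/s): [2.39, 2.39, 3.01, 3.14, 3.14, 3.14].

## Interface

Orientations are given as a rotation vector (axis times angle).
In Python, from workcell import get_obs, get_image, close_job, pinch_z gives the robot as it stands.
- The arm moves only by the tool jog_arm, never from a script. Its argument "commands" is a list of rows, each a list of 3 entries, a list of its own where there are three numbers: the gripper command: -1 is shut, 1 is fully open, values between are in proportion, then the shift along the tool's x, y, z as a fraction of full scale, then the turn, a rotation vector about the tool's x, y, z as a fraction of full scale. In form: [[gripper, [tx, ty, tz], [rx, ry, rz]], ...]. A call has 1 to 10 rows; each row shifts and turns the commanded pose from where the row before left it, along the tool's axes as they then stand; what a row does not reach is not made up. Full scale, the value 1, is 0.1 m for a shift and 45 degrees for a turn. A row lasts 1/10 s, in which the tool goes at most 50 mm and 8.59 degrees, less where a joint would pass 70% of its speed; a pose out of reach is approached as far as the arm can. A call with a number of a shift or a turn outside -1 to 1 is refused whole. A call with a gripper value outside its range is refused whole. The fingers move at their own pace and stop on an object; the grip force is fixed at half the most. Time passes only in rows, so rows that do not move let the fingers close. It gives the time, the measured TCP pose, the force, the opening and the grip force at its end, in the units of the state.
- get_obs(): the state, without advancing time (a new reading comes with each control period).
- get_image(name): name is "scene" or "top" or "wrist"; returns a dict with "image" (480x640x3 uint8, blue, green, red), "z_map" (480x640 float32, mm along the optical axis (not along the pixel's ray), 0 where there is no reading), "intrinsics" (3x3 intrinsics, pixels), "eye" and "orientation" of the camera in the world; the wrist camera has in their place "mount" (4x4, takes a point from camera to tool coordinates, whose origin is the TCP and whose axes are the flange's). Camera axes: x right, y down, z forward; pixel columns grow to the right and rows downward; lengths in mm; the calibration is good to about 2 mm. The wrist camera is an equidistant fisheye: a pixel r from the principal point sees the ray r / f radians off the axis. A picture is of the moment at which its call begins: read the wrist's pose just before it.
- close_job(): hands the job in; it is judged then, once.
The state is a dict: "t": time; "qpos": joint angles; "qvel": joint speeds; "joint_torque": joint torques, N m; "ee_pos": TCP position; "orientation": TCP orientation; "ft_force": force on the tool from outside, world axes, zero at the start; "moment": the same for the moment, N m; "width": finger opening in mm; "grasp_force": force on a finger pad.
Only numpy, scipy, OpenCV 4.12 (cv2) and the standard library are available. Lean on these libraries where they do the work, as an engineer would, in place of code of your own. Each camera call takes 0.05 s, during which the arm holds its last target. There are 200 camera calls.

## Task

The red amplifier chassis in the bench clamp is squeezed far too hard and its lacquer will mark. Flip the pawl's red lever pin over to free the ratchet, turn the knob back until the jaw has let go of the chassis, flip the pawl in again and then wind the knob up click by click, stopping when the chassis is just snug, at the first click or two that grip it. Force nothing, do not touch the chassis, and leave the other things on the bench where they are.

Things in the scene. Friction and masses are not known exactly. Their poses are not given: they have to be found in the camera images.
- clamp: Grey clamp fixed to the bench, base plate 190 x 364 x 14 mm. Origin at table height; x along the jaws, y in the clamping direction towards the knob, z up. From +y to -y: pawl and knob, sliding jaw (52 mm high) with sprung pad, chassis, fixed jaw. Fixed jaw and pawl mount are bolted on anywhere within some mm, so the knob angle that grips differs every time. The jaw moves 7.9 mm a click.
- knob_grip (a point): Centre of the round knurled silver knob: 44 mm across, sides from z 50 to 86 mm above the table, black pointer line on top; this point is on its vertical axis at z 70 mm, at (30, 135) mm in the clamp's x, y. Under it the steel ratchet wheel, 72 mm across, top at z 42 mm. Bearing drag about 0.07 N m; riding over teeth adds 0.03; once the pad touches the chassis, 0.13 N m more a click.
- knob (a joint): Knob angle, rad; grows clockwise seen from above (jaw tighter). It starts in a notch; the pawl clicks in every 0.524 from there and then bars turning back; left between teeth under load, the knob slips back to the last one. Travel -2.8 to 0.6. Starts 2 to 4 clicks too tight. When the pawl is freed under load the knob runs back some way by itself and stops, the pad still pressing with about 5 N (0.3 rad from loose).
- pawl (a joint): Angle of the brass pawl, rad: 0 = nose fully in the ratchet teeth, up to 0.1 while riding over a tooth, 0.50 = flipped free, at its stop. An over-centre spring holds it in either position: past 0.26 it snaps over by itself. Its pivot is at about (-20, 170) mm in the clamp's x, y.
- pawl_pin (a point): Upright pin with red cap on the pawl's tail, 55 mm from the pivot, its handle: cap 14 mm across, z 58 to 76 mm, 12 mm steel below it down to the tail (top at z 40 mm); this point is on its axis at z 66 mm. With the pawl in it stands at about (-75, 170) mm in the clamp's x, y; it moves 27 mm towards the clamp's -y to free the pawl, back towards +y to engage it, with 1 to 8 N.
- jaw_pad: Steel pad with rubber face, 130 mm long (clamp's x), 8 mm thick, top at z 56 mm, on two springs before the sliding jaw; origin at table height below the middle of its rubber face. The springs give about 1.1 N per mm, so 9 N a click. Just snug is about 5 to 15 N.
- chassis: Dark red lacquered amplifier chassis, an open box 150 x 110 x 46 mm, about 0.7 kg, lying loose on the clamp between the jaws, top at z 62 mm; origin at the centre of its underside. Not to be touched.
- meter: Yellow multimeter lying on the bench, 85 x 160 x 34 mm, a bystander. Origin under its centre.
- spare_knob: Spare silver knob standing on the bench, 36 mm across, 20 mm high, a bystander.
- solder_reel: Reel of solder standing on the bench, 60 mm across, 40 mm high, a bystander.
- screwdriver: Screwdriver with a red handle, 200 mm long, lying on the bench, a bystander.
- valve_a: Glass valve standing on its black base, 32 mm across, 92 mm high, a bystander.
- valve_b: A second such glass valve, a bystander.

How it is judged (in metres and radians):
On the way, in this order (a step that is already met when the one before it is completed fails the run):
1. the pawl is flipped free of the ratchet wheel while the chassis is still gripped (value of joint pawl above 0.4 rad), for 0.2 s.
2. with the pawl free, the knob is turned back until the jaw pad presses on the chassis no more (value of joint pawl above 0.4 rad and contact force between jaw_pad and chassis below 0.3 N), for 0.3 s.
3. the pawl is flipped back onto the ratchet wheel while the chassis is still loose (value of joint pawl below 0.16 rad and contact force between jaw_pad and chassis below 0.3 N), for 0.2 s.
At the end, for the whole second after the job is handed in: The chassis lies flat in its place on the clamp (within 12 mm along the jaws, tilted under 0.05 rad), gripped by the sprung pad with 2 to 20 N; the pawl is in on the ratchet wheel (its joint below 0.16 rad); nothing is held (contact force between jaw_pad and chassis between 2 and 20 N and value of joint pawl below 0.16 rad and x of chassis in the frame of clamp between -0.012 and 0.012 m and z of chassis in the frame of clamp below 0.019 m and angle between chassis's own z axis and vertical below 0.05 rad and linear speed of chassis below 0.01 m/s and contact force between the fingers and knob below 0.1 N); the robot touches nothing.
It fails at once if the knob is forced back against the engaged pawl (more than 28 N between pawl and ratchet wheel) (contact force between knob and pawl above 28 N).
It fails at once if the knob is wound tighter while the pad already presses on the chassis with more than 22 N (contact force between jaw_pad and chassis above 22 N and velocity of joint knob above 0.3 rad/s).
It fails at once if the pawl's lever is forced (more than 20 N from the robot) (contact force between any of the fingers, the arm and pawl above 20 N).
It fails at once if the robot touches the chassis (contact force between any of the fingers, the arm and chassis above 1 N).
It fails at once if another loose thing on the bench is shifted by more than 30 mm (distance of any of meter, spare_knob, solder_reel, screwdriver, valve_a, valve_b from where it was at the start of the episode above 0.03 m).
It also fails if it takes over 61 s, if anything falls off the work surface, if the arm or the gripper's body presses on something with over 40 N, if the wrist force passes 120 N, or if a joint passes its speed limit or range.

## Working session

There is one attempt and no reset: what is moved stays moved. The work goes in short steps, Python scripts to look and compute and a tool call to move; the robot and the scene stay as the last step left them, time stands still between calls to the robot, and variables do not carry over. Pictures are saved under pics/ and viewed, at most 10 in all, crops included, and the job is handed in when it is done.

Besides the shell and the picture viewer there is one more tool, called after "Emit:" by a JSON object that holds its "api" and its "payload". jog_arm: Moves the arm, as the interface text tells. Its arguments: {"type":"object","properties":{"commands":{"type":"array","items":{"type":"array"}}},"required":["commands"]}

```bash
mkdir -p pics; python3 - <<'E'
from workcell import *
import cv2,numpy as np
o=get_obs();print({k:np.round(v,3) for k,v in o.items()},pinch_z)
for n in("top","scene"):
    d=get_image(n);cv2.imwrite(f"pics/{n}0.png",d["image"]);print(n,d["intrinsics"],d["eye"],d["orientation"])
    np.savez(f"{n}0.npz",**d)
E
```

```text
{'t': np.float64(0.0), 'qpos': array([ 1.159,  0.424,  1.631, -0.   ,  1.089, -0.019]), 'qvel': array([-0.   ,  0.002, -0.002,  0.001,  0.002, -0.001]), 'joint_torque': array([-1.0000e-03, -5.4465e+01, -2.7368e+01,  6.4000e-02,  2.3000e-02,
       -0.0000e+00]), 'ee_pos': array([238.984, 576.913, 221.938]), 'orientation': array([-6.130e-01, -3.081e+00,  2.000e-03]), 'ft_force': array([-1.305,  0.441, -0.198]), 'moment': array([-0.042, -0.013, -0.042]), 'grasp_force': np.float64(0.0), 'width': np.float64(87.971)} 18.700000000000003
top [[510.21873981   0.         310.74661705]
 [  0.         510.21873981 240.06056184]
 [  0.           0.           1.        ]] [ 476.16094687  -31.64440004 1080.02129154] [-2.15780412  2.17762223 -0.11176794]
scene [[458.18036601   0.         319.21259076]
 [  0.         458.18036601 236.91754821]
 [  0.           0.           1.        ]] [1088.29316856 -538.30441766  825.3735021 ] [-2.20780655 -0.94934839  0.36480043]
```

View pics/top0.png

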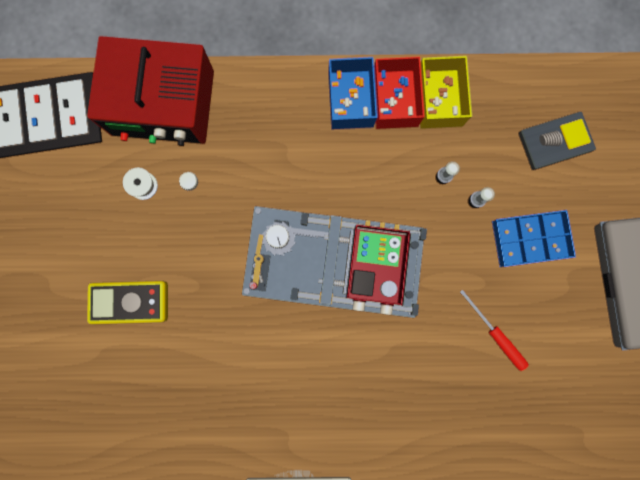

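View pics/scene0.png

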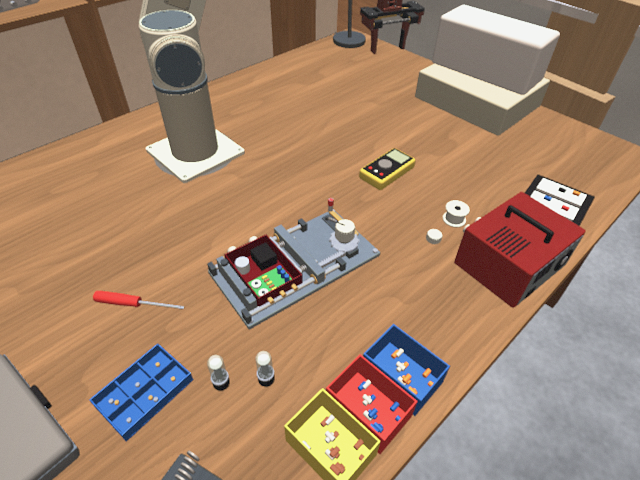

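The top picture shows the clamp with the knob at about (277,236) and the red pin at about (253,286), with the pawl between them. The arm is out of view. Next I'll enlarge the clamp and compute positions.

```bash
cat > h.py <<'E'
import numpy as np,cv2
from scipy.spatial.transform import Rotation as R
def world(d,u,v,z=None):
    "pixel -> world on the plane of height z, or from the depth map"
    K=d["intrinsics"];r=R.from_rotvec(d["orientation"]).as_matrix()@np.linalg.solve(K,[u,v,1.]);e=np.asarray(d["eye"])
    s=(z-e[2])/r[2] if z is not None else d["z_map"][int(round(v)),int(round(u))]
    return e+s*r
E
python3 - <<'E'
from h import *
d=np.load("top0.npz");im=d["image"]
c=im[200:320,240:430];cv2.imwrite("pics/crop0.png",cv2.resize(c,None,fx=4.2,fy=4.2,interpolation=cv2.INTER_CUBIC))
# red cap
b,g,r=[im[...,i].astype(int) for i in range(3)]
m=(r>110)&(g<90)&(b<90)
vv,uu=np.nonzero(m);k=(uu<265)&(uu>240)&(vv>270)&(vv<300);print("pin px",uu[k].mean(),vv[k].mean(),k.sum(), world(d,uu[k].mean(),vv[k].mean(),76))
m=(im.min(2)>150);vv,uu=np.nonzero(m);k=(uu<300)&(uu>255)&(vv>215)&(vv<260);print("knob",uu[k].mean(),vv[k].mean(),k.sum(),world(d,uu[k].mean(),vv[k].mean(),86))
# height map based knob top
r_=np.array([[world(d,u,v)for u in range(240,430)]for v in range(200,320)])
z=r_[...,2]
k=(z>78)&(z<95);vv,uu=np.nonzero(k);q=(uu<60);print("knob depth",r_[vv[q],uu[q]].mean(0),q.sum())
k=(z[60:100,:30]>66);print("pin depth",r_[60:100,:30][k].mean(0) if k.any() else None,k.sum())
E
```

```text
pin px 256.0 285.6666666666667 6 [491.84528691  76.78820703  76.        ]
knob 278.881309686221 237.23601637107777 733 [585.84637819  31.04845279  86.        ]
knob depth [587.56086455  35.24492551  85.72493614] 409
pin depth [491.48663596  76.09627891 141.78067032] 45
```

View pics/crop0.png

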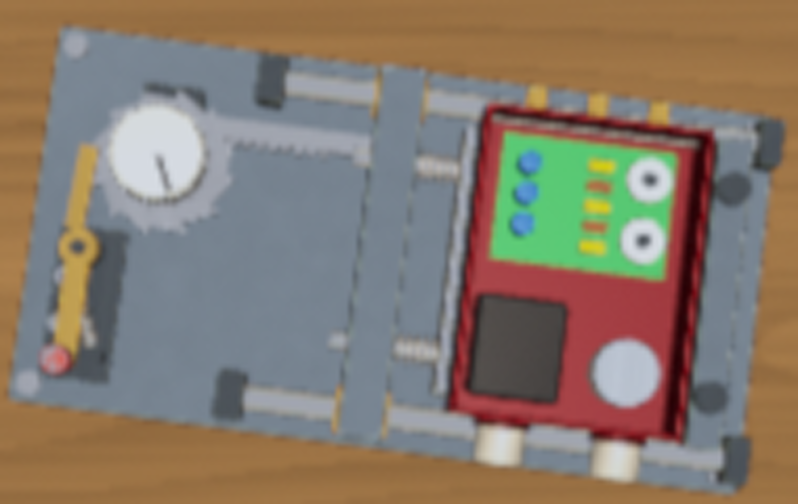

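```bash
python3 - <<'E'
from h import *
d=np.load("top0.npz")
px=lambda x,y:(240+(x+.5)/4.2-.5,200+(y+.5)/4.2-.5)
pin=world(d,*px(56,360),76);kn=world(d,*px(156,152),86);print(pin,kn)
C=[world(d,*px(*p),14) for p in[(62,28),(12,400),(782,120),(742,492)]];print(np.round(C,1))
a=[C[0]-C[1],C[2]-C[3]];print([np.arctan2(v[1],v[0]) for v in a],[np.linalg.norm(v) for v in a])
b=[C[0]-C[2],C[1]-C[3]];print([np.arctan2(-v[0],v[1]) for v in b],[np.linalg.norm(v) for v in b])
v=pin-kn;print("yaw",np.arctan2(v[1],v[0])-np.arctan2(35,-105),np.hypot(*v[:2]))
E
```

```text
[492.55070175  82.76532804  76.        ] [588.69829804  35.1966367   86.        ]
[[ 660.1   87.3   14. ]
 [ 474.   111.5   14. ]
 [ 610.1 -273.8   14. ]
 [ 425.7 -248.1   14. ]]
[np.float64(-0.1298264117834386), np.float64(-0.13837169857505321)] [np.float64(187.67111593173894), np.float64(186.13038342031462)]
[np.float64(-0.1377274821376066), np.float64(-0.1334976762048903)] [np.float64(364.480844458128), np.float64(362.88139514877685)]
yaw -0.13768546755556077 107.27134131348052
```

Emit:
{"api": "jog_arm", "payload": {"commands": [[-0.09,[0,0,0],[0,0,-0.165]],[-0.09,[0,0,0],[0,0,-0.165]],[-0.09,[-0.26,-0.37,0],[0,0,0]],[-0.09,[-0.26,-0.37,0],[0,0,0]],[-0.09,[-0.26,-0.37,0],[0,0,0]],[-0.09,[-0.26,-0.37,0],[0,0,0]],[-0.09,[-0.26,-0.37,0],[0,0,0]],[-0.09,[-0.26,-0.37,0],[0,0,0]],[-0.09,[-0.26,-0.37,0],[0,0,0]],[-0.09,[-0.26,-0.37,0],[0,0,0]]]}}

```text
t: 1.1
ee_pos: [406.3, 254.6, 222.6]
orientation: [-0.209, -3.134, 0.0]
ft_force: [0.7, 0.1, 0.2]
width: 40.2
grasp_force: 0.0
```

```bash
cat >> h.py <<'E'
def togo(x,y,z,yaw=None):
    "tool-axes shift (full-scale fractions) from the measured pose to a world point; yaw error of tool y"
    from workcell import get_obs
    o=get_obs();M=R.from_rotvec(o["orientation"]).as_matrix()
    print("t",round(o["t"],2),"pos",np.round(o["ee_pos"],1),"w",round(o["width"],1),"F",np.round(o["ft_force"],1),"M",np.round(o["moment"],2),
     "shift",np.round(M.T@(np.array([x,y,z])-o["ee_pos"])/100,3),"tool y yaw deg",np.round(np.degrees(np.arctan2(M[1,1],M[0,1])),2),"tilt",np.round(M[:,2],3))
E
python3 - <<'E'
from h import *
togo(492.5,82.8,150)
d=np.load("top0.npz")
for p in[(228,392),(270,80),(385,250)]:print(world(d,240+p[0]/4.2,200+p[1]/4.2))
E
```

```text
t 1.1 pos [406.3 254.6 222.6] w 40.2 F [0.7 0.1 0.2] M [ 0.01 -0.04 -0.02] shift [-1.083 -1.587  0.726] tool y yaw deg 82.36 tilt [-0. -0. -1.]
[476.21687012   2.9918243   40.7050346 ]
[628.32537718 -18.4202439   38.47167517]
[543.27053141 -73.12898068  53.63871909]
```

Emit:
{"api": "jog_arm", "payload": {"commands": [[-0.09,[-0.22,-0.32,0.14],[0,0,0]],[-0.09,[-0.22,-0.32,0.14],[0,0,0]],[-0.09,[-0.22,-0.32,0.14],[0,0,0]],[-0.09,[-0.22,-0.32,0.14],[0,0,0]],[-0.09,[-0.2,-0.31,0.16],[0,0,0]],[-0.09,[0,0,0],[0,0,0]],[-0.09,[0,0,0],[0,0,0]]]}}

```text
t: 1.8
ee_pos: [491.4, 83.7, 150.1]
orientation: [-0.213, -3.133, 0.0]
ft_force: [-0.0, 0.7, -0.2]
width: 40.3
grasp_force: 0.0
```

```bash
cat >> h.py <<'E'
def wrist(name):
    from workcell import get_obs,get_image
    o=get_obs();d=get_image("wrist");d["pos"]=o["ee_pos"];d["ori"]=o["orientation"]
    np.savez(name+".npz",**d);cv2.imwrite(f"pics/{name}.png",d["image"]);return d
def wworld(d,u,v,z):
    K=d["intrinsics"];a=np.array([(u-K[0,2])/K[0,0],(v-K[1,2])/K[1,1]]);t=np.linalg.norm(a)
    r=np.r_[a/t*np.sin(t),np.cos(t)] if t>0 else np.array([0,0,1.])
    M=R.from_rotvec(d["ori"]).as_matrix();T=d["mount"]
    r=M@T[:3,:3]@r;e=M@T[:3,3]+d["pos"];return e+(z-e[2])/r[2]*r
def wpix(d,P):
    M=R.from_rotvec(d["ori"]).as_matrix();T=d["mount"]
    p=T[:3,:3].T@(M.T@(np.asarray(P)-d["pos"])-T[:3,3]);n=np.hypot(p[0],p[1]);t=np.arctan2(n,p[2]);K=d["intrinsics"]
    return K[0,2]+K[0,0]*t*p[0]/n,K[1,2]+K[1,1]*t*p[1]/n
E
python3 - <<'E'
from h import *
togo(492.5,82.8,54)
d=wrist("w1");print(d["mount"],d["intrinsics"])
print(wpix(d,[492.5,82.8,76]),wpix(d,[588.5,35.2,86]))
E
```

```text
t 1.8 pos [491.4  83.7 150.1] w 40.3 F [-0.   0.7 -0.2] M [0.04 0.   0.02] shift [-0.014 -0.007  0.961] tool y yaw deg 82.22 tilt [-0.002 -0.    -1.   ]
[[-3.07829645e-04 -9.63408440e-01 -2.68037466e-01  7.53177637e+01]
 [ 9.99999916e-01 -3.68916862e-04  1.77542342e-04 -2.24109334e-01]
 [-2.69929332e-04 -2.68037389e-01  9.63408473e-01 -1.61648006e+02]
 [ 0.00000000e+00  0.00000000e+00  0.00000000e+00  1.00000000e+00]] [[371.64829954   0.         315.66569915]
 [  0.         371.64829954 237.74507448]
 [  0.           0.           1.        ]]
(np.float64(314.8237832203307), np.float64(253.71583680977457)) (np.float64(269.84149151913954), np.float64(384.63342777521893))
```

View pics/w1.png

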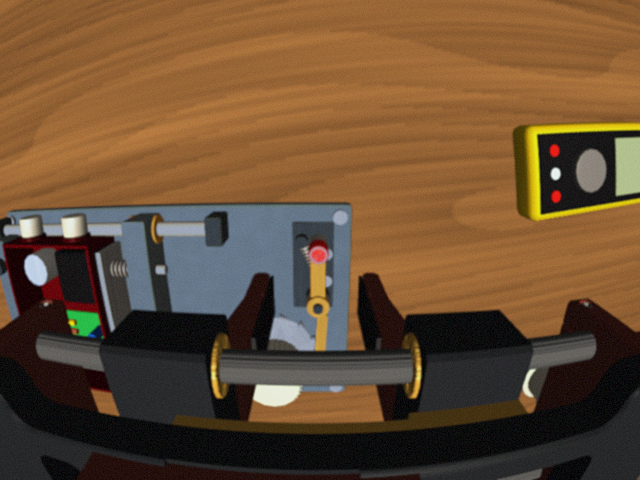

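The wrist picture shows the pin cap at (319,254), midway between the fingers and about 3 mm from where I predicted it. I can go down over it.

```bash
python3 - <<'E'
from h import *
d=np.load("w1.npz");p=wworld(d,319,254,76);print(p);togo(p[0],p[1],54)
E
```

```text
[493.07571454  85.53284194  76.        ]
t 1.85 pos [491.5  84.5 150.6] w 40.0 F [-0.1  0.2 -1.1] M [-0.01  0.03  0.01] shift [-0.015  0.012  0.966] tool y yaw deg 82.3 tilt [-0.001  0.    -1.   ]
```

Emit:
{"api": "jog_arm", "payload": {"commands": [[-0.09,[-0.015,0.01,0.3],[0,0,0]],[-0.09,[0,0,0.3],[0,0,0]],[-0.09,[0,0,0.3],[0,0,0]],[-0.09,[0,0,0.06],[0,0,0]],[-0.09,[0,-0.05,0],[0,0,0]],[-0.09,[0,-0.04,0],[0,0,0]],[-0.09,[0,-0.02,0],[0,0,0]],[-0.09,[0,-0.02,0],[0,0,0]],[-0.09,[0,-0.02,0],[0,0,0]]]}}

```text
t: 2.75
ee_pos: [492.1, 70.4, 55.7]
orientation: [0.211, 3.133, 0.001]
ft_force: [-1.1, 4.4, 2.1]
width: 40.0
grasp_force: 2.1
```

Emit:
{"api": "jog_arm", "payload": {"commands": [[-0.09,[0,-0.03,0],[0,0,0]],[-0.09,[0,-0.03,0],[0,0,0]],[-0.09,[0,0,0],[0,0,0]]]}}

```text
t: 3.05
ee_pos: [490.5, 63.8, 54.7]
orientation: [-0.21, -3.134, 0.0]
ft_force: [0.4, -0.3, 0.5]
width: 40.0
grasp_force: 0.2
```

Emit:
{"api": "jog_arm", "payload": {"commands": [[-0.09,[0,-0.03,0],[0,0,0]],[-0.09,[0,-0.03,0],[0,0,0]],[-0.09,[0,0,0],[0,0,0]]]}}

```text
t: 3.35
ee_pos: [489.5, 57.9, 54.5]
orientation: [-0.21, -3.134, 0.0]
ft_force: [0.2, 0.2, 0.1]
width: 39.7
grasp_force: 0.0
```

```bash
python3 - <<'E'
from h import *
togo(493,85.5,54)
from workcell import get_image
d=get_image("top");np.savez("top1.npz",**d);c=d["image"][200:320,240:430]
cv2.imwrite("pics/crop1.png",cv2.resize(c,None,fx=4.2,fy=4.2,interpolation=cv2.INTER_CUBIC))
wrist("w2")
E
```

```text
t 3.35 pos [489.5  57.9  54.5] w 39.7 F [0.2 0.2 0.1] M [ 0.   -0.02  0.01] shift [0.002 0.278 0.005] tool y yaw deg 82.32 tilt [-0.001 -0.    -1.   ]
```

View pics/w2.png

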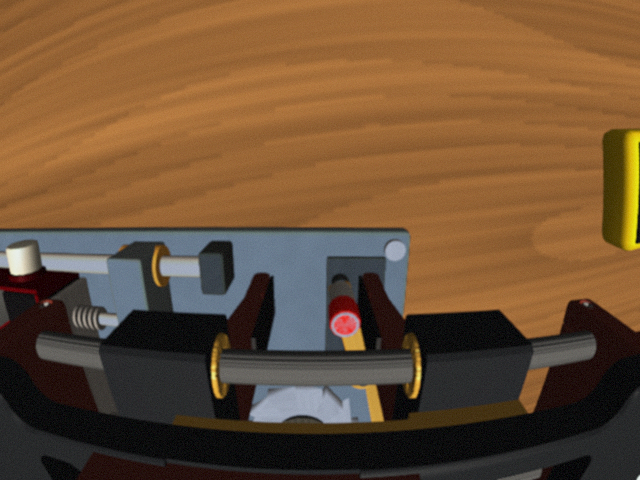

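```bash
python3 - <<'E'
from h import *
d=np.load("w2.npz");p=wworld(d,344,323,76);q=p-[493.1,85.5,76];c,s=np.cos(-.135),np.sin(-.135)
print(p,"clamp dx,dy",q[0]*c+q[1]*s,-q[0]*s+q[1]*c)
togo(588.5,35.5,130)
E
```

```text
[492.64507923  69.68954308  76.        ] clamp dx,dy 1.677152717928554 -15.727830737788862
t 3.45 pos [489.6  58.2  54.6] w 39.8 F [-0.  -0.2 -0.1] M [ 0.03 -0.05 -0.  ] shift [-1.01  -0.093 -0.755] tool y yaw deg 82.33 tilt [-0. -0. -1.]
```

View pics/crop1.png

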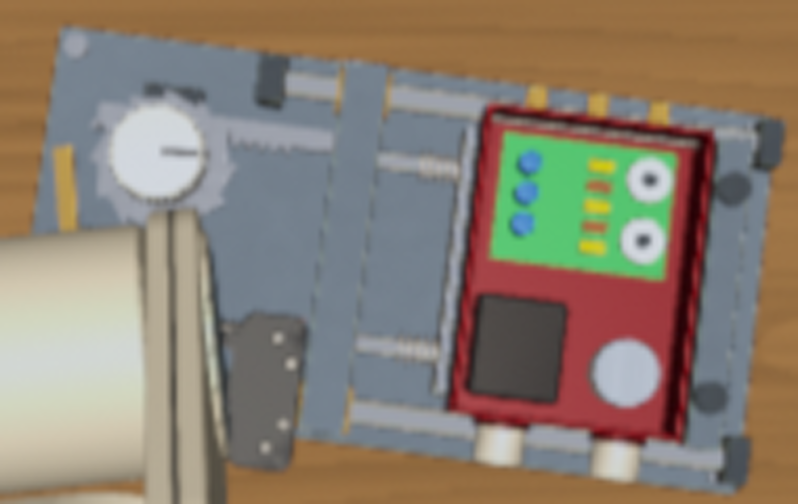

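The pawl nose is clear and the knob has run back about 1.2 rad. The pin has moved only about 16 mm, so it is still leaning on the finger near dead centre. I'll push on gently.

Emit:
{"api": "jog_arm", "payload": {"commands": [[-0.09,[0,-0.03,0],[0,0,0]],[-0.09,[0,-0.03,0],[0,0,0]],[-0.09,[0,-0.02,0],[0,0,0]],[-0.09,[0,0,0],[0,0,0]],[-0.09,[0,0,0],[0,0,0]]]}}

```text
t: 3.95
ee_pos: [488.7, 50.4, 54.7]
orientation: [0.21, 3.135, 0.0]
ft_force: [0.3, -0.5, -0.4]
width: 39.9
grasp_force: 0.0
```

```bash
python3 - <<'E'
from h import *
togo(588.5,35.5,130)
d=wrist("w3");print(wpix(d,[492.6,69.7,76]))
im=d["image"].astype(int);m=(im[...,2]>200)&(im[...,1]<110)&(im[...,0]<110)
v,u=np.nonzero(m);k=(u>270)&(u<370)&(v<345)&(v>230);print(u[k].mean(),v[k].mean(),k.sum())
p=wworld(d,u[k].mean(),v[k].mean(),76);q=p-[493.1,85.5,76];c,s=np.cos(-.135),np.sin(-.135)
print(p,"clamp dx,dy",q[0]*c+q[1]*s,-q[0]*s+q[1]*c)
E
```

```text
t 3.95 pos [488.7  50.4  54.7] w 39.9 F [ 0.3 -0.5 -0.4] M [ 0.05 -0.01 -0.01] shift [-1.009 -0.014 -0.753] tool y yaw deg 82.33 tilt [ 0.  0. -1.]
(np.float64(362.0229484478142), np.float64(322.0666039820057))
335.06849315068496 333.5068493150685 292
[496.54086766  57.59503335  76.        ] clamp dx,dy 7.165298488163387 -27.18796115024771
```

Emit:
{"api": "jog_arm", "payload": {"commands": [[-0.09,[0,0,-0.4],[0,0,0]],[-0.09,[0,0,-0.4],[0,0,0]],[0.5,[-0.35,0,0],[0,0,0]],[0.5,[-0.35,0,0],[0,0,0]],[0.5,[-0.31,-0.01,0],[0,0,0]],[0.5,[0,0,0],[0,0,0]],[0.5,[0,0,0],[0,0,0]]]}}

```text
t: 4.7
ee_pos: [588.2, 36.0, 134.2]
orientation: [-0.21, -3.133, 0.0]
ft_force: [-0.1, 0.0, -0.2]
width: 65.5
grasp_force: 0.0
```

```bash
python3 - <<'E'
from h import *
from workcell import get_obs
togo(588.5,35.5,52);print(get_obs()["qpos"].round(3))
d=wrist("w4");print(wpix(d,[588.5,35.5,86]))
cv2.imwrite("pics/w4c.png",cv2.resize(d["image"][180:380,160:460],None,fx=2.6,fy=2.6,interpolation=cv2.INTER_CUBIC))
E
```

```text
t 4.7 pos [588.2  36.  134.2] w 65.5 F [-0.1  0.  -0.2] M [ 0.    0.04 -0.07] shift [-0.004 -0.004  0.822] tool y yaw deg 82.33 tilt [-0.001 -0.    -1.   ]
[ 0.041  0.486  1.769  0.     0.888 -1.396]
(np.float64(315.26849020454637), np.float64(265.58683619829156))
```

View pics/w4c.png

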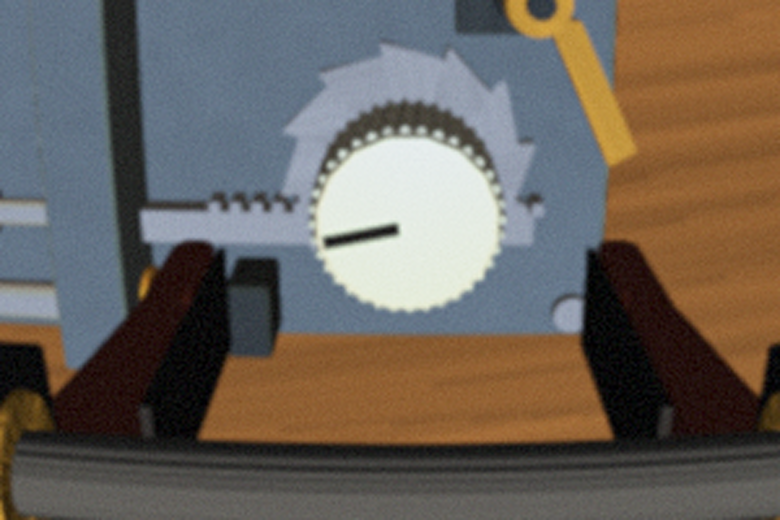

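The knob sits centred under the gripper at about (316,265), and the pawl is well clear. Before gripping I'll work out the run-back angle from the pointer.

```bash
cat >> h.py <<'E'
def pointer(P,w):
    "angle (deg, ccw from above) of the pointer from dark pixels' world points P, weights w"
    m=np.average(P,axis=0,weights=w);C=np.cov((P-m).T,aweights=w);e,V=np.linalg.eigh(C);v=V[:,1]
    return m,v,e
def top_pointer(d,c):
    im=d["image"].min(2).astype(float);P=[];w=[]
    for v in range(220,255):
        for u in range(262,295):
            p=world(d,u,v,86)[:2]
            if np.hypot(*(p-c))<18: P.append(p);w.append(max(0,190-im[v,u]))
    return np.array(P),np.array(w)
def wr_pointer(d,c):
    im=d["image"].min(2).astype(float);u0,v0=map(int,wpix(d,[*c,86]));P=[];w=[]
    for v in range(v0-45,v0+45):
        for u in range(u0-45,u0+45):
            p=wworld(d,u,v,86)[:2]
            if np.hypot(*(p-c))<18: P.append(p);w.append(max(0,190-im[v,u]))
    return np.array(P),np.array(w)
def ang(P,w,c):
    m,v,e=pointer(P,w);v=v*np.sign(v@(m-c));return np.degrees(np.arctan2(v[1],v[0])),np.degrees(np.arctan2(*(m-c)[::-1])),np.round(m-c,1),e.round(1),(w>0).sum()
E
python3 - <<'E'
from h import *
c=np.array([588.7,35.2])
for n in("top0","top1"):print(n,ang(*top_pointer(np.load(n+".npz"),c),c))
d=np.load("w4.npz");c=wworld(d,316.2,265.4,86)[:2];print(c);print("w4",ang(*wr_pointer(d,c),c))
E
```

```text
top0 (np.float64(-162.94599178861097), np.float64(-161.68465478350092), array([-9.6, -3.2]), array([ 0.8, 22.5]), np.int64(17))
top1 (np.float64(-94.73910512518094), np.float64(-89.74430476307148), array([  0. , -10.1]), array([ 1.1, 17.3]), np.int64(20))
[588.45668609  36.0694161 ]
w4 (np.float64(-86.01397874127485), np.float64(-80.8000032932797), array([  1.6, -10.1]), array([ 0.6, 20.3]), np.int64(158))
```

Emit:
{"api": "jog_arm", "payload": {"commands": [[0.5,[0,0,0.3],[0,0,0]],[0.5,[0,0,0.3],[0,0,0]],[0.5,[0,0,0.2],[0,0,0]],[0.5,[0,0,0.02],[0,0,0]],[-0.1,[0,0,0],[0,0,0]],[-0.1,[0,0,0],[0,0,0]],[-0.1,[0,0,0],[0,0,0]],[-0.1,[0,0,0],[0,0,0]]]}}

```text
t: 5.55
ee_pos: [589.5, 36.2, 54.0]
orientation: [0.21, 3.133, 0.001]
ft_force: [-0.6, 1.0, 5.4]
width: 43.7
grasp_force: 30.0
```

Emit:
{"api": "jog_arm", "payload": {"commands": [[-0.1,[0,0,0],[0,0,-0.12]],[-0.1,[0,0,0],[0,0,-0.12]],[-0.1,[0,0,0],[0,0,-0.12]],[-0.1,[0,0,0],[0,0,-0.12]]]}}

```text
t: 5.95
ee_pos: [589.5, 35.4, 54.0]
orientation: [-0.387, 3.116, -0.001]
ft_force: [-1.4, -4.1, 5.2]
width: 43.8
grasp_force: 30.0
```

Emit:
{"api": "jog_arm", "payload": {"commands": [[-0.1,[0,0,0],[0,0,-0.12]],[-0.1,[0,0,0],[0,0,-0.12]],[-0.1,[0,0,0],[0,0,-0.12]],[-0.1,[0,0,0],[0,0,-0.12]],[-0.1,[0,0,0],[0,0,0]],[-0.1,[0,0,0],[0,0,0]],[-0.1,[0,0,0],[0,0,0]]]}}

```text
t: 6.65
ee_pos: [589.8, 34.6, 54.0]
orientation: [-0.959, 2.99, -0.003]
ft_force: [1.5, -7.2, 3.8]
width: 43.4
grasp_force: 30.0
```

```bash
python3 - <<'E'
from h import *
togo(588.5,36,130)
E
```

```text
t 6.65 pos [589.8  34.6  54. ] w 43.4 F [ 1.5 -7.2  3.8] M [-1.02  0.09  0.08] shift [ 0.002  0.017 -0.76 ] tool y yaw deg 125.56 tilt [ 0.002 -0.002 -1.   ]
```

Emit:
{"api": "jog_arm", "payload": {"commands": [[0.5,[0,0,0],[0,0,0]],[0.5,[0,0,0],[0,0,0]],[0.5,[0,0,0],[0,0,0]],[0.5,[0,0,-0.4],[0,0,0]],[0.5,[0,0,-0.4],[0,0,0]],[0.5,[0,0,0],[0,0,0.19]],[0.5,[0,0,0],[0,0,0.19]],[0.5,[0,0,0],[0,0,0.19]],[0.5,[0,0,0],[0,0,0.19]],[0.5,[0,0,0],[0,0,0.19]]]}}

```text
t: 7.65
ee_pos: [588.5, 36.3, 132.7]
orientation: [-0.206, -3.135, -0.0]
ft_force: [0.1, -0.0, -0.3]
width: 66.1
grasp_force: 0.0
```

```bash
python3 - <<'E'
from h import *
togo(496.5,57.6,134)
d=wrist("w5");cv2.imwrite("pics/w5c.png",cv2.resize(d["image"][160:400,0:460],None,fx=1.7,fy=1.7,interpolation=cv2.INTER_CUBIC))
c=np.array([588.5,36.1]);print("w5",ang(*wr_pointer(d,c),c))
E
```

```text
t 7.65 pos [588.5  36.3 132.7] w 66.1 F [ 0.1 -0.  -0.3] M [-0.    0.03  0.04] shift [ 0.94   0.09  -0.013] tool y yaw deg 82.46 tilt [-0.  0. -1.]
w5 (np.float64(-43.7070853941821), np.float64(-39.947641745363455), array([ 8.1, -6.8]), array([ 0.6, 18.2]), np.int64(143))
```

View pics/w5c.png

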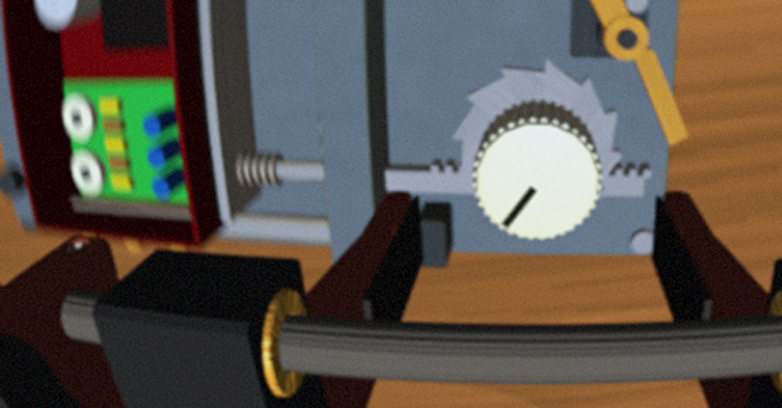

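```bash
python3 - <<'E'
from h import *
from workcell import get_image
d=get_image("top");np.savez("top2.npz",**d)
for n in("top0","top1","top2"):
    im=np.load(n+".npz")["image"];print(n,[tuple(int(q) for q in im[252:256,u].mean(0)) for u in range(341,356)])
E
```

```text
top0 [(144, 131, 119), (144, 131, 118), (144, 131, 119), (144, 131, 118), (142, 130, 118), (136, 124, 113), (112, 107, 103), (154, 148, 144), (169, 160, 156), (134, 129, 127), (74, 73, 81), (37, 34, 99), (39, 33, 130), (63, 59, 158), (70, 67, 166)]
top1 [(140, 128, 116), (141, 128, 116), (140, 128, 116), (140, 127, 115), (139, 127, 115), (132, 121, 111), (110, 104, 101), (152, 145, 141), (166, 157, 153), (129, 124, 122), (69, 68, 76), (35, 32, 96), (38, 32, 127), (61, 57, 155), (68, 65, 163)]
top2 [(135, 123, 111), (134, 122, 110), (117, 109, 102), (112, 111, 109), (154, 145, 141), (157, 147, 143), (106, 99, 95), (89, 82, 75), (123, 112, 101), (114, 103, 98), (67, 59, 70), (30, 25, 93), (35, 29, 122), (58, 54, 149), (65, 62, 157)]
```

Emit:
{"api": "jog_arm", "payload": {"commands": [[-0.09,[0.31,0.03,0],[0,0,0]],[-0.09,[0.31,0.03,0],[0,0,0]],[-0.09,[0.31,0.03,0],[0,0,0]],[-0.09,[0,0,0],[0,0,0]],[-0.09,[0,0,0.3],[0,0,0]],[-0.09,[0,0,0.3],[0,0,0]],[-0.09,[0,0,0.18],[0,0,0]],[-0.09,[0,0,0],[0,0,0]]]}}

```text
t: 8.55
ee_pos: [496.8, 56.5, 52.7]
orientation: [-0.192, -3.132, 0.001]
ft_force: [-0.4, -0.5, -0.4]
width: 39.6
grasp_force: 0.0
```

Emit:
{"api": "jog_arm", "payload": {"commands": [[-0.09,[0,0.04,0],[0,0,0]],[-0.09,[0,0.03,0],[0,0,0]],[-0.09,[0,0.03,0],[0,0,0]],[-0.09,[0,0.03,0],[0,0,0]],[-0.09,[0,0.03,0],[0,0,0]]]}}

```text
t: 9.05
ee_pos: [499.6, 72.7, 55.2]
orientation: [0.197, 3.135, -0.0]
ft_force: [-1.8, -1.9, 1.6]
width: 40.2
grasp_force: 0.9
```

Emit:
{"api": "jog_arm", "payload": {"commands": [[-0.09,[0,0.03,0],[0,0,0]],[-0.09,[0,0.03,0],[0,0,0]],[-0.09,[0,0.03,0],[0,0,0]],[-0.09,[0,0.03,0],[0,0,0]],[-0.09,[0,0,0],[0,0,0]]]}}

```text
t: 9.55
ee_pos: [501.5, 84.8, 54.8]
orientation: [0.197, 3.135, 0.0]
ft_force: [-0.1, -0.3, 0.3]
width: 39.9
grasp_force: 0.0
```

```bash
cat >> h.py <<'E'
def pin(name):
    d=wrist(name);im=d["image"].astype(int);m=(im[...,2]>200)&(im[...,1]<110)&(im[...,0]<110)
    v,u=np.nonzero(m);k=(u>270)&(u<370)&(v<345)&(v>230);print(k.sum())
    p=wworld(d,u[k].mean(),v[k].mean(),76);q=p-[493.1,85.5,76];c,s=np.cos(-.135),np.sin(-.135)
    print(u[k].mean(),v[k].mean(),p,"clamp dx,dy",q[0]*c+q[1]*s,-q[0]*s+q[1]*c)
E
python3 - <<'E'
from h import *
togo(588.5,36,134);pin("w6")
E
```

```text
t 9.55 pos [501.5  84.8  54.8] w 39.9 F [-0.1 -0.3  0.3] M [-0.03 -0.01 -0.02] shift [-0.925 -0.376 -0.792] tool y yaw deg 82.82 tilt [ 0.001  0.    -1.   ]
143
306.86713286713285 305.67832167832165 [494.26507735  81.84936624  76.        ] clamp dx,dy 1.6458166302246997 -3.460609732984741
```

Emit:
{"api": "jog_arm", "payload": {"commands": [[-0.09,[0,0,-0.4],[0,0,0]],[-0.09,[0,0,-0.4],[0,0,0]],[0.5,[-0.31,-0.125,0],[0,0,0]],[0.5,[-0.31,-0.125,0],[0,0,0]],[0.5,[-0.3,-0.125,0],[0,0,0]],[0.5,[0,0,0],[0,0,0]],[0.5,[0,0,0],[0,0,0]]]}}

```text
t: 10.3
ee_pos: [587.3, 35.3, 134.3]
orientation: [-0.199, -3.134, -0.0]
ft_force: [-1.0, 0.9, 0.2]
width: 65.9
grasp_force: 0.0
```

```bash
python3 - <<'E'
from h import *
togo(588.7,35.8,53)
d=wrist("w7");c=np.array([588.5,36.1]);print("w7",ang(*wr_pointer(d,c),c))
cv2.imwrite("pics/w7c.png",cv2.resize(d["image"][160:400,200:440],None,fx=2.4,fy=2.4,interpolation=cv2.INTER_CUBIC))
E
```

```text
t 10.3 pos [587.3  35.3 134.3] w 65.9 F [-1.   0.9  0.2] M [ 0.04 -0.   -0.02] shift [-0.014  0.007  0.813] tool y yaw deg 82.73 tilt [-0.001  0.    -1.   ]
w7 (np.float64(-42.89081869443156), np.float64(-39.67139423150465), array([ 8. , -6.7]), array([ 0.6, 18.7]), np.int64(143))
```

View pics/w7c.png

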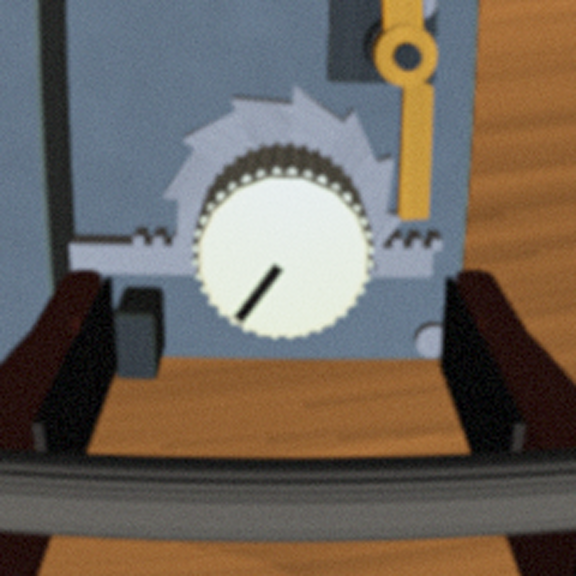

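The pawl nose is back against the wheel, and the pointer is at −43° (knob about −2.09 rad, a notch). I expect the −1.047 notch, two clicks on, to give about 10 N. Gripping and winding now.

Emit:
{"api": "jog_arm", "payload": {"commands": [[0.5,[-0.012,0.006,0.3],[0,0,0]],[0.5,[0,0,0.3],[0,0,0]],[0.5,[0,0,0.2],[0,0,0]],[0.5,[0,0,0.01],[0,0,0]],[-0.1,[0,0,0],[0,0,0]],[-0.1,[0,0,0],[0,0,0]],[-0.1,[0,0,0],[0,0,0]],[-0.1,[0,0,0],[0,0,0]]]}}

```text
t: 11.15
ee_pos: [589.6, 36.2, 55.0]
orientation: [0.197, 3.133, 0.0]
ft_force: [-1.3, 0.3, 4.7]
width: 43.5
grasp_force: 30.0
```

Emit:
{"api": "jog_arm", "payload": {"commands": [[-0.1,[0,0,0],[0,0,0.09]],[-0.1,[0,0,0],[0,0,0.09]],[-0.1,[0,0,0],[0,0,0.09]],[-0.1,[0,0,0],[0,0,0.09]],[-0.1,[0,0,0],[0,0,0.09]],[-0.1,[0,0,0],[0,0,0.09]],[-0.1,[0,0,0],[0,0,0.09]],[-0.1,[0,0,0],[0,0,0.09]],[-0.1,[0,0,0],[0,0,0]]]}}

```text
t: 12.05
ee_pos: [590.1, 37.2, 55.0]
orientation: [1.067, 2.953, 0.003]
ft_force: [0.7, 5.4, 4.1]
width: 43.4
grasp_force: 30.0
```

```bash
python3 - <<'E'
from h import *
togo(588.7,35.8,53)
E
```

```text
t 12.05 pos [590.1  37.2  55. ] w 43.4 F [0.7 5.4 4.1] M [ 0.79  0.09 -0.03] shift [ 0.002 -0.02   0.02 ] tool y yaw deg 50.27 tilt [ 0.003  0.001 -1.   ]
```

Emit:
{"api": "jog_arm", "payload": {"commands": [[-0.1,[0,0,0],[0,0,0.1]],[-0.1,[0,0,0],[0,0,0.1]],[-0.1,[0,0,0],[0,0,0.1]],[-0.1,[0,0,0],[0,0,0.1]],[-0.1,[0,0,0],[0,0,0.1]],[-0.1,[0,0,0],[0,0,0.1]],[-0.1,[0,0,0],[0,0,0.09]],[-0.1,[0,0,0],[0,0,0]],[-0.1,[0,0,0],[0,0,0]]]}}

```text
t: 12.95
ee_pos: [591.1, 37.8, 55.0]
orientation: [1.815, 2.561, 0.007]
ft_force: [4.7, 8.9, 0.6]
width: 43.5
grasp_force: 30.0
```

```bash
python3 - <<'E'
from h import *
togo(588.7,35.8,53)
E
```

```text
t 12.95 pos [591.1  37.8  55. ] w 43.5 F [4.7 8.9 0.6] M [ 1.3  -0.11  0.1 ] shift [-0.011 -0.029  0.02 ] tool y yaw deg 19.34 tilt [ 0.005  0.002 -1.   ]
```

Emit:
{"api": "jog_arm", "payload": {"commands": [[0.3,[0,0,0],[0,0,0]],[0.3,[0,0,0],[0,0,0]],[0.3,[0,0,0],[0,0,0]],[0.3,[0,0,-0.4],[0,0,0]],[0.3,[0,0,-0.4],[0,0,0]],[0.3,[0,0,0],[0,0,-0.18]],[0.3,[0,0,0],[0,0,-0.18]],[0.3,[0,0,0],[0,0,-0.18]],[0.3,[0,0,0],[0,0,0]]]}}

```text
t: 13.85
ee_pos: [588.7, 35.8, 133.8]
orientation: [-1.235, -2.889, 0.0]
ft_force: [-0.9, -0.7, -0.5]
width: 57.1
grasp_force: 0.0
```

```bash
python3 - <<'E'
from h import *
from workcell import get_image
togo(588.7,35.8,53)
d=wrist("w8");c=np.array([588.5,36.1]);print("w8",ang(*wr_pointer(d,c),c))
cv2.imwrite("pics/w8.png",d["image"])
d=get_image("top");np.savez("top3.npz",**d)
im=d["image"];print([tuple(int(q) for q in im[252:256,u].mean(0)) for u in range(341,356)])
E
```

```text
t 13.85 pos [588.7  35.8 133.8] w 57.1 F [-0.9 -0.7 -0.5] M [ 0.01 -0.03  0.05] shift [0.    0.    0.808] tool y yaw deg 43.69 tilt [-0. -0. -1.]
w8 (np.float64(-103.35949338495314), np.float64(-96.72427897699534), array([ -1.2, -10.1]), array([ 0.6, 21.2]), np.int64(160))
[(135, 123, 111), (135, 123, 111), (135, 123, 111), (135, 122, 110), (134, 122, 110), (127, 116, 106), (105, 99, 96), (146, 139, 136), (160, 151, 147), (124, 119, 117), (66, 65, 72), (34, 31, 92), (35, 29, 122), (58, 54, 149), (65, 61, 157)]
```

View pics/w8.png

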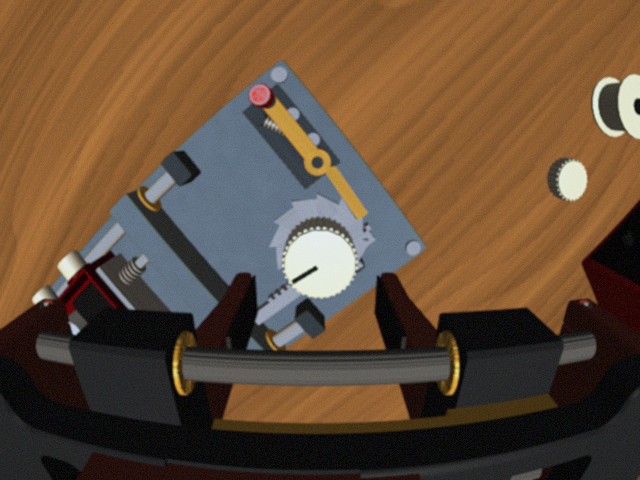

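The knob is exactly two clicks up (−60.5° on the pointer), the pawl is in, and the pad is flush on the chassis. By estimate it presses with about 10 N. The gripper is clear, so I'm handing in.

```bash
python3 -c "
from workcell import close_job
print(close_job())"
```

```text
the job is handed in; nothing more can be done
None
```

I freed the pawl, backed the knob off until the pad was about 7 mm clear of the chassis, re-engaged the pawl and wound up two clicks. The pad now presses on the chassis with an estimated 10 N, worked out from the knob angle and not measured. The job is handed in; no verdict was returned.

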